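# Centre-mark a channel offcut in the bench press

## Robot

A 6-joint arm with a two-finger parallel gripper is mounted at the origin on the work surface. World frame = base frame: x ahead of the robot, y to its left, z up, the work surface at z = 0. Lengths are in m, angles in rad, forces in N, time in s.
With the tool pointing down it reaches from about 0.35 to 0.775 m from the base axis. Payload 7.3 kg.
Tool frame: the origin (TCP) lies between the finger pads; the fingertips stand 8 mm ahead of it and the grasp point (between the pads) lies 11 mm behind it (robot.nose_length is the distance from the TCP to the fingertips, in m); z points along the fingers, y is the line along which they close (so a half turn about z gives the same grasp; the last joint's range is limited). The gripper opens to 92 mm and grips with 3 to 60 N. Pads are 19 mm wide; open, the fingers measure 130 mm over their backs; the gripper's body (75 mm by 190 mm) begins 47 mm behind the grasp point.
Start: joints at [-1.45, 0.342, 1.524, -0, 1.275, -0.146], TCP at [0.138, -0.506, 0.202] pointing down, gripper open.
Joint ranges: [-2.53, 2.53], [-0.77, 2.02], [0.04, 2.7], [-1, 4.14], [0.28, 2.66], [-3.11, 3.11]. Speed limits (rad/s): [2.57, 2.57, 3.14, 3.14, 3.14, 3.14].

## Interface

Orientations are given as [roll, pitch, yaw] about the fixed x, y, z axes, in that order (R = Rz(yaw) Ry(pitch) Rx(roll)).
In Python, from cell import robot gives the robot as it stands. The module is installed in compiled form; this text tells all that it offers.
- The arm moves only by the shell command python3 -m jog 'ROWS' [FORCE]. ROWS is JSON, a list that holds one entry, the list of rows, each a list of 5 numbers: the gripper's target within -1 to 1 (fully open at 1, half-way at 0, shut at -1), then the shift along the tool's x, y, z in m, then the turn about the tool's z in rad. A call has 1 to 5 rows; each row is the pose to reach, as a shift and turn from the pose commanded when the call began, along the tool's axes at that moment; what a row does not reach only later rows make up. A row lasts 1/12 s, in which the tool goes at most 41.7 mm and 7.16 degrees, less where a joint would pass 70% of its speed; a pose out of reach is approached as far as the arm can. A call with a gripper value outside its range is refused whole. The fingers move at their own pace and stop on an object; FORCE is the grip in N (left out, the last holds). Time passes only in rows, so rows that repeat a pose let the fingers close. It gives the time, the measured TCP pose, the force, the opening and the grip force at its end, in the units of the state.
- robot.observe(): the state, without advancing time (a new reading comes with each control period).
- robot.read_camera(name): name is "side" or "top"; returns the picture (384x512x3 uint8, red, green, blue); there is no depth.
- robot.camera_model(name): a dict with "camera_matrix" (3x3 intrinsics, pixels), "position" and "attitude" of the camera in the world. Camera axes: x right, y down, z forward; pixel columns grow to the right and rows downward; lengths in m; the calibration is good to about 2 mm. A picture is of the moment at which its call begins. camera_model takes no time and is no camera call.
- robot.hand_in(): hands the job in; it is judged then, once.
The state is a dict: "time": time; "qpos": joint angles; "qvel": joint speeds; "joint_efforts": joint torques, N m; "tool_pos": TCP position; "tool_rot": TCP orientation; "contact_force": force on the tool from outside, world axes, zero at the start; "torque": the same for the moment, N m; "opening": finger opening in m; "grip_force": force on a finger pad.
Only numpy, scipy, OpenCV 4.12 (cv2) and the standard library are available. Lean on these libraries where they do the work, as an engineer would, in place of code of your own. Each camera call takes 0.05 s, during which the arm holds its last target. There are 200 camera calls.

## Task

Set the wider of the two aluminium channel offcuts, legs down, over the anvil on the press's slide and let go of it, then push the slide fully home under the punch. Only then press the black palm knob down through its soft first stop, all the way to the stiff second stop, hold it there for about a second and let it come fully back up, leaving the channel on the anvil under the punch. Leave the other things on the bench where they are.

Things in the scene. Friction and masses are not known exactly. Their poses are not given: they have to be found in the camera images.
- press: Grey C-frame marking press fixed to the bench. Origin on the bench below the vertical plunger's axis; z up, y the way its slide comes out. Bed 18 mm high, 130 mm wide (x), y -60 to 250 mm. Column on the +x side (x 62 to 107 mm, 60 mm wide, 155 mm high). Head above the slide: 56 mm wide (y), 115 to 160 mm above the bench, from the column to 28 mm past the axis (x -28 mm).
- shuttle (a joint): The press's slide: 0 is fully home (anvil under the punch), 0.14 m is fully out; it starts most of the way out. It moves along the press's y with about 2 N of friction and stays where it is left.
- nest (a point): Where the channel's centre (half-way up) belongs on the slide, its length along y; axes as the press's; moves with the slide. 52 mm above the bench, 20 mm above the slide's flat top (84 mm wide) where the legs stand. Steel anvil: 34 mm wide (x), 84 long (y), 33 high, its top 8 mm only 26 wide. Low stops (30 mm wide, 16 high) stand beyond both ends of the channel, 130 mm apart.
- shuttle_tab (a point): Middle of the top edge of the upright black plate at the slide's outer end, 125 mm from the nest along y, by which the slide is pushed. The plate is 60 mm wide (x), 10 mm thick (y), and reaches from 32 to 87 mm above the bench.
- knob_top (a point): Centre of the flat top of the black mushroom-shaped palm knob on top of the plunger (60 mm across, 18 mm thick); 224 mm above the bench when up. Moves with the knob. Its whole stroke is 30 mm straight down, see the two joints.
- plunger (a joint): First, soft part of the knob's stroke: 0 up, 0.020 m at the first stop. A spring pushes back with about 2 N at the top and 5 N at the first stop, and brings it back up by itself.
- ram (a joint): Second, stiff part of the knob's stroke, beyond the first stop: 0 until about 8 N is exceeded, 0.010 m at the second stop, which is solid and is reached with about 13 N. A spring brings it back by itself.
- wide_channel_center (a point): Centre, half-way up, of the wider loose aluminium U-channel offcut: 120 mm long (its x), 52 mm wide (its y), 40 mm high, walls 5 mm, so 42 mm inside and open below; its legs point down and its flat web is on top (z up). About 0.2 kg. It fits over the anvil with 4 mm to spare on each side.
- narrow_channel_center (a point): Centre, half-way up, of the narrower channel offcut, otherwise alike: 120 mm long (its x), 38 mm wide (its y), 40 mm high, 28 mm inside: too narrow for the anvil. The two may lie in either place, left or right. Leave it.
- tape_measure_mid (a point): Centre of a grey and yellow tape measure standing on the bench, 75 x 40 x 65 mm. Leave it.
- spray_can_mid (a point): Middle (80 mm up) of an upright grey spray can, 64 mm across, 160 mm high. Leave it.
- hammer_mid (a point): Middle of a hammer lying flat on the bench, about 0.25 m long along its x. Leave it.
There are look-alikes about, which are no part of the job. What is shaped like the part that bears wide_channel_center but blue or pink is not meant.

How it is judged:
By the outcome, as a careful person would: the job done as asked, in the order asked, and still so for the second after the job is handed in, with the robot touching nothing.
It also fails if it takes over 72 s, if anything falls off the work surface, if the arm or the gripper's body presses on something with over 40 N, if the wrist force passes 120 N, or if a joint passes its speed limit or range.

## Working session

There is one attempt and no reset: what is moved stays moved. The work goes in short steps, Python scripts to look and compute and a shell command to move; the robot and the scene stay as the last step left them, time stands still between calls to the robot, and variables do not carry over. Pictures are saved under pics/ and viewed, at most 10 in all, crops included, and the job is handed in when it is done.

```bash
mkdir -p pics
python3 - <<'E'
from cell import robot
import cv2,numpy as np
for n in("side","top"):
    im=robot.read_camera(n); cv2.imwrite(f"pics/{n}0.png",cv2.resize(im[:,:,::-1],(800,600),interpolation=cv2.INTER_CUBIC)); cv2.imwrite(f"raw_{n}0.png",im[:,:,::-1])
    print(n,robot.camera_model(n))
s=robot.observe();print(s)
E
```

```text
side {'camera_matrix': array([[497.39980242,   0.        , 254.27790256],
       [  0.        , 497.39980242, 188.29295754],
       [  0.        ,   0.        ,   1.        ]]), 'position': array([-0.04759637,  1.00295034,  1.25784047]), 'attitude': array([-2.33129419,  0.01264676, -2.63684871])}
top {'camera_matrix': array([[356.13789422,   0.        , 259.87940115],
       [  0.        , 356.13789422, 187.32919748],
       [  0.        ,   0.        ,   1.        ]]), 'position': array([ 0.45254172, -0.02737826,  1.10699716]), 'attitude': array([-3.02391008,  0.0111791 , -1.57779439])}
{'time': 0.1, 'qpos': array([-1.44998089e+00,  3.42669413e-01,  1.52495223e+00, -3.80865457e-05,
        1.27540502e+00, -1.45993671e-01]), 'qvel': array([-0.000227  , -0.00255584, -0.00030972, -0.00121253, -0.00141043,
        0.00177298]), 'joint_efforts': array([ 1.29172364e-03, -4.32004380e+01, -2.44694817e+01,  7.18781585e-02,
        5.26148966e-02, -3.65305823e-05]), 'tool_pos': array([ 0.13838056, -0.50600291,  0.20139527]), 'tool_rot': array([-3.14016861e+00, -1.72578569e-04,  2.66820096e-01]), 'contact_force': array([1.06567303, 0.30454869, 0.02899576]), 'torque': array([-0.0092068 , -0.00700922, -0.00707645]), 'grip_force': 0.0, 'opening': 0.09169926082285228}
```

View pics/side0.png

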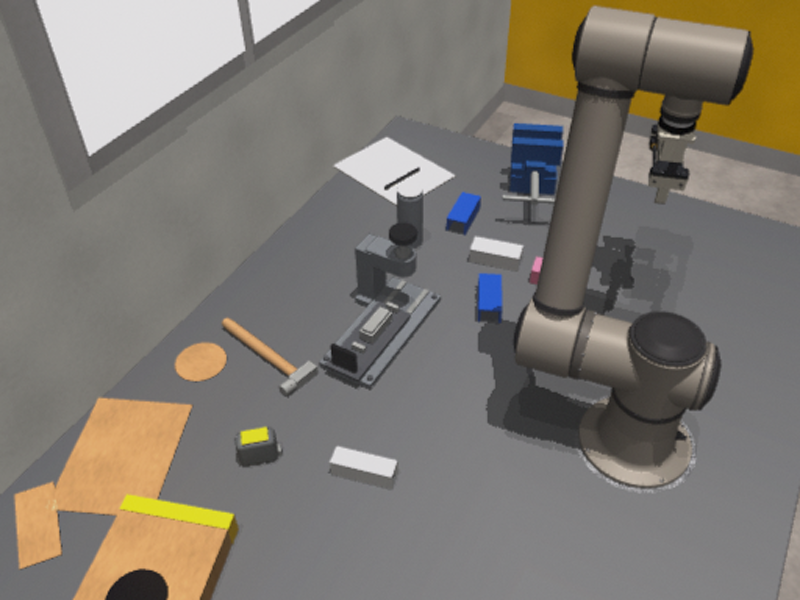

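View pics/top0.png

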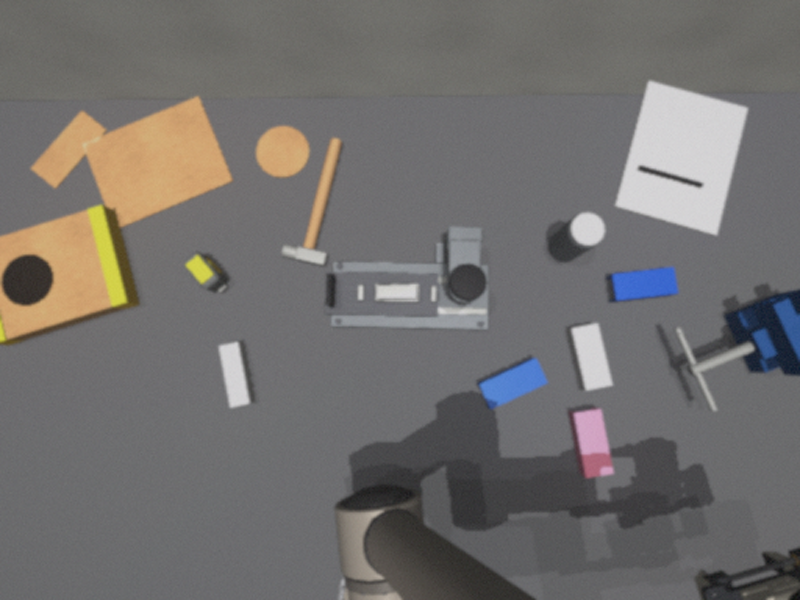

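The top view (right is -y, up is +x) shows the press at (410,295) px with its slide out to the left. One white channel is at (592,356) and looks wider; the other is at (234,374). Blue and pink look-alikes lie nearby. In the side view the same two channels are at (497,250) and (363,465).

```bash
cat > h.py <<'E'
import cv2,numpy as np
from scipy.spatial.transform import Rotation as R
from cell import robot
CM={n:robot.camera_model(n) for n in("side","top")}
def ray(n,uv):
    m=CM[n];d=np.linalg.inv(m["camera_matrix"])@np.array([uv[0],uv[1],1.]);return m["position"],R.from_euler("xyz",m["attitude"]).apply(d)
def plane(n,uv,z):
    p,d=ray(n,uv);return p+d*(z-p[2])/d[2]
def tri(us,ut):
    (p,d),(q,e)=ray("side",us),ray("top",ut)
    d=d/np.linalg.norm(d);e=e/np.linalg.norm(e)
    s,t=np.linalg.lstsq(np.c_[d,-e],q-p,rcond=None)[0]
    a,b=p+s*d,q+t*e;return (a+b)/2,np.linalg.norm(a-b)
def grab(n,f):
    im=robot.read_camera(n)[:,:,::-1].copy();cv2.imwrite(f,im);return im
def blobs(im,lo,hi,a0,a1,roi=None):
    m=cv2.inRange(cv2.cvtColor(im,cv2.COLOR_BGR2HSV),lo,hi)
    if roi:
        k=np.zeros_like(m);x0,y0,x1,y1=roi;k[y0:y1,x0:x1]=255;m&=k
    return [c for c in cv2.findContours(m,0,1)[0] if a0<cv2.contourArea(c)<a1]
def cen(c):
    m=cv2.moments(c);return np.array([m["m10"],m["m01"]])/m["m00"]
E
python3 - <<'E'
from h import *
np.set_printoptions(precision=4,suppress=True)
for n in("top","side"):
    im=cv2.imread(f"raw_{n}0.png");hsv=cv2.cvtColor(im,cv2.COLOR_BGR2HSV)
    print(n,"white thr 150")
    for c in blobs(im,(0,0,150),(180,40,255),25,1500):
        r=cv2.minAreaRect(c);b=cv2.boxPoints(r);P=[plane(n,p,.04)[:2] for p in b]
        print(cen(c),cv2.contourArea(c),"xy",plane(n,cen(c),.04)[:2],"sides mm",1e3*np.linalg.norm(P[0]-P[1]),1e3*np.linalg.norm(P[1]-P[2]),"dirs",[np.degrees(np.arctan2(*(P[i+1]-P[i])[::-1])) for i in(0,1)])
    print(n,"black")
    for c in blobs(im,(0,0,0),(180,255,38),25,900):print(cen(c),cv2.contourArea(c),cv2.boundingRect(c),cv2.minAreaRect(c))
E
```

```text
top white thr 150
[246.49   381.8313] 41.5 xy [0.0238 0.0255] sides mm 56.76830573336874 8.044960500281348 dirs [np.float64(-90.14645357725637), np.float64(179.69122848252303)]
[233.3208 347.177 ] 185.5 xy [0.1179 0.0631] sides mm 49.48584611787835 118.07290024374548 dirs [np.float64(-88.92139786204596), np.float64(-178.6639392379995)]
[458.9764 234.5788] 155.5 xy [ 0.4334 -0.6031] sides mm 141.01906875773122 72.2194999156449 dirs [np.float64(-34.521800296286855), np.float64(-123.25847074657341)]
[149.2958 239.4697] 497.5 xy [0.4253 0.3139] sides mm 40.49753884505652 121.67615363378283 dirs [np.float64(-79.63496029224416), np.float64(-167.58988539847732)]
[438.5473 220.8905] 33.5 xy [ 0.4741 -0.5458] sides mm 7.403373931653871 69.89360428538338 dirs [np.float64(-66.115769696487), np.float64(-158.5103090439681)]
[378.5403 228.0086] 695.0 xy [ 0.4544 -0.3674] sides mm 54.44849850004625 122.2174318377842 dirs [np.float64(-77.36710399762617), np.float64(-169.5386825147043)]
[276.0862 203.53  ] 611.0 xy [ 0.5294 -0.0646] sides mm 276.7031596961877 39.04273504395271 dirs [np.float64(-90.46
[... 4109 characters left out ...]
4, 10) ((427.5, 108.5), (9.0, 23.0), 90.0)
[432.3244  78.8107] 206.0 (421, 69, 26, 17) ((432.9991455078125, 78.30416107177734), (23.57969093322754, 13.935384750366211), 12.264772415161133)
[398.1402  59.9508] 44.0 (389, 58, 16, 5) ((396.5, 60.0), (4.0, 15.0), 90.0)
[375.2114  56.4024] 41.0 (370, 52, 14, 9) ((376.1262512207031, 56.971649169921875), (15.005324363708496, 4.882115364074707), 21.037511825561523)
[473.3232  51.0379] 66.0 (467, 38, 13, 26) ((473.3999938964844, 50.79999923706055), (4.427188396453857, 27.195587158203125), 18.43494987487793)
[368.5321  28.5   ] 26.0 (367, 15, 6, 27) ((368.60809326171875, 27.851348876953125), (2.7947826385498047, 26.468236923217773), 9.462322235107422)
```

Run:
```python
from h import *
np.set_printoptions(precision=4,suppress=True)
print("wide",tri((317.57,157.86),(378.54,228.01)))
print("narrow",tri((232.52,294.9),(149.3,239.47)))
print("anvil",tri((240.03,204.04),(254.02,186.89)), plane("top",(254.02,186.89),.065),plane("side",(240.03,204.04),.065))
for n in("top","side"):
    im=cv2.imread(f"raw_{n}0.png")
    for nm,roi in dict(top=dict(tab=(200,165,225,205),knob=(280,160,320,200)),side=dict(tab=(205,212,235,245),knob=(240,138,275,162)))[n].items():
        for c in blobs(im,(0,0,0),(180,255,52),20,900,roi):
            print(n,nm,cen(c),cv2.contourArea(c),cv2.minAreaRect(c),"corner pts",cv2.boxPoints(cv2.minAreaRect(c)).tolist(), plane(n,cen(c),.224 if nm=="knob" else .087))
a=cv2.resize(cv2.imread("raw_side0.png")[130:250,190:350],(800,600),interpolation=cv2.INTER_CUBIC);cv2.imwrite("pics/c0.png",a)
```

```text
wide (array([ 0.454 , -0.367 ,  0.0421]), np.float64(0.0009019498453097924))
narrow (array([0.4244, 0.3132, 0.0407]), np.float64(0.0020834152213135447))
anvil (array([0.5778, 0.0009, 0.0629]), np.float64(0.0006980597550947275)) [0.5773 0.0007 0.065 ] [0.5771 0.0028 0.065 ]
top tab [212.2248 185.5969] 21.5 ((212.0, 186.0), (2.0, 18.0), 0.0) corner pts [[211.0, 195.0], [211.0, 177.0], [213.0, 177.0], [213.0, 195.0]] [0.5794 0.1209 0.087 ]
side tab [219.6366 229.0494] 172.0 ((219.7526092529297, 229.0567169189453), (20.713062286376953, 11.270342826843262), 23.96249008178711) corner pts [[208.00003051757812, 230.00001525878906], [212.57736206054688, 219.70103454589844], [231.50518798828125, 228.11341857910156], [226.9278564453125, 238.4123992919922]] [0.5667 0.1472 0.087 ]
side knob [257.6181 149.4945] 182.0 ((257.5, 149.5), (13.0, 17.0), 90.0) corner pts [[249.0, 143.0], [266.0, 143.0], [266.0, 156.0], [249.0, 156.0]] [ 0.5691 -0.109   0.224 ]
```

View pics/c0.png

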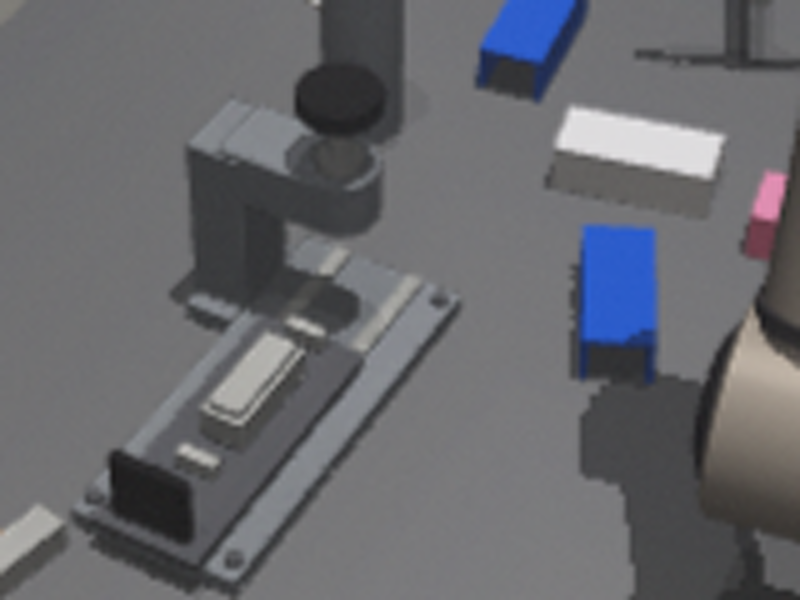

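The crop shows the slide with its anvil at (255,375), the tab at (150,495) and the knob at (340,97). The white wide channel is at (640,140), and its triangulated top of 42 mm matches the stated 40 mm.

```bash
cat > to.py <<'E'
import sys
from h import *
s=robot.observe();x,y,z,yaw=map(float,sys.argv[1:5])
r=R.from_euler("xyz",s["tool_rot"]);d=r.inv().apply(np.array([x,y,z])-s["tool_pos"])
w=(s["tool_rot"][2]-yaw+np.pi)%(2*np.pi)-np.pi
print("t %.2f pos %s rot %s F %s open %.4f g %.1f"%(s["time"],s["tool_pos"].round(4),s["tool_rot"].round(3),s["contact_force"].round(1),s["opening"],s["grip_force"]));print("delta",d.round(4),"turn",round(w,4),"q",s["qpos"].round(2))
E
python3 -m jog '[[[1,0.341,-0.05,0,0.084],[1,0.341,-0.05,0,0.084],[1,0.341,-0.05,0,0.084],[1,0.341,-0.05,0,0.084],[1,0.341,-0.05,0,0.084]]]'; python3 to.py .454 -.368 .1 .183
python3 -c "
from h import *
print(plane('top',(298.2,181.8),.224),tri((257.6,148.5),(298.2,181.8)))"
```

```text
time: 0.52
tool_pos: [0.3307, -0.4217, 0.2018]
tool_rot: [-3.141, 0.0, 0.182]
contact_force: [0.1, -0.7, -0.4]
opening: 0.0917
grip_force: 0.0
t 0.52 pos [ 0.3307 -0.4217  0.2018] rot [-3.141  0.     0.182] F [ 0.1 -0.7 -0.4] open 0.0917 g 0.0
delta [ 0.131  -0.0304  0.1017] turn -0.0008 q [-1.05  0.36  1.49 -0.    1.29  0.34]
[ 0.57012373 -0.11407604  0.224     ] (array([ 0.57086392, -0.11373328,  0.22401109]), np.float64(0.0016280983617314995))
```

```bash
python3 -m jog '[[[1,0.131,-0.03,0.06,0],[1,0.131,-0.03,0.1,0],[1,0.131,-0.03,0.1,0],[1,0.131,-0.03,0.1,0],[1,0.131,-0.03,0.1,0]]]'; python3 to.py .454 -.368 .019 .183
python3 - <<'E'
from h import *
im=grab("top","t1.png");cv2.imwrite("pics/t1.png",cv2.resize(im[170:290,310:470],(800,600)))
E
```

```text
time: 0.93
tool_pos: [0.4545, -0.3645, 0.096]
tool_rot: [-3.133, 0.004, 0.187]
contact_force: [-1.2, 2.1, -0.9]
opening: 0.0918
grip_force: 0.0
t 0.93 pos [ 0.4545 -0.3645  0.096 ] rot [-3.133  0.004  0.187] F [-1.2  2.1 -0.9] open 0.0918 g 0.0
delta [-0.0008  0.004   0.077 ] turn 0.0037 q [-0.81  0.55  1.5   0.    1.1   0.57]
```

View pics/t1.png

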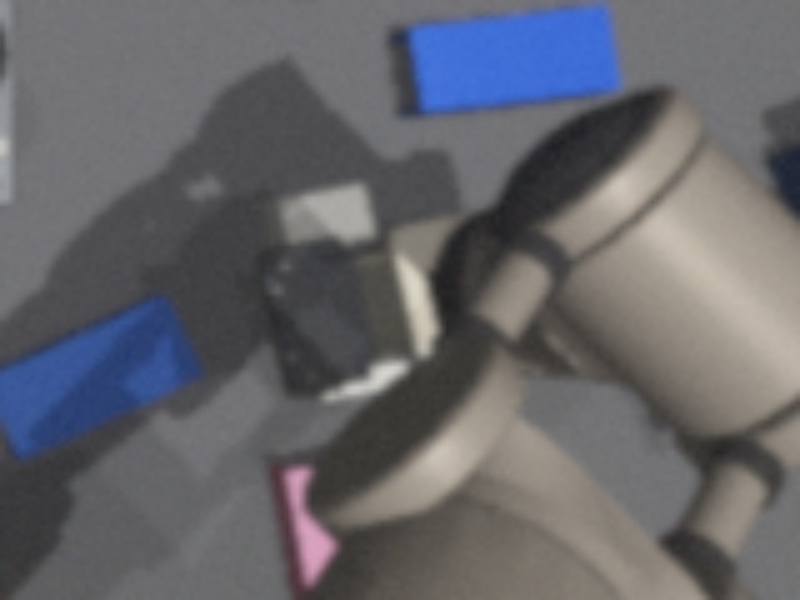

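The crop shows the gripper straddling the channel at (330,300), clear of the blue and pink pieces.

```bash
python3 -m jog '[[[1,0,0,0.04,0],[1,0,0,0.078,0],[1,0,0,0.08,0],[0.1,0,0,0.08,0],[-1,0,0,0.08,0]]]' 25; python3 -m jog '[[[-1,0,0,0,0],[-1,0,0,0,0],[-1,0,0,0,0],[-1,0,0,0,0],[-1,0,0,0,0]]]'; python3 to.py .454 -.368 .12 .183
```

```text
time: 1.4
tool_pos: [0.4531, -0.3711, 0.0241]
tool_rot: [3.139, -0.001, 0.182]
contact_force: [-0.3, -0.3, 0.9]
opening: 0.0829
grip_force: 0.0
time: 1.82
tool_pos: [0.4529, -0.3699, 0.0228]
tool_rot: [3.141, -0.001, 0.183]
contact_force: [-1.2, 0.0, -1.1]
opening: 0.0497
grip_force: 0.0
t 1.82 pos [ 0.4529 -0.3699  0.0228] rot [ 3.141e+00 -1.000e-03  1.830e-01] F [-1.2  0.  -1.1] open 0.0497 g 0.0
delta [ 0.0015 -0.0016 -0.0972] turn -0.0001 q [-0.82  0.64  1.57 -0.    0.93  0.57]
```

```bash
python3 -m jog '[[[-1,0,0,0,0],[-1,0,0,0,0],[-1,0,0,0,0]]]'; python3 to.py .454 -.368 .12 .183
```

```text
time: 2.07
tool_pos: [0.4526, -0.3696, 0.022]
tool_rot: [-3.142, 0.0, 0.183]
contact_force: [-0.2, 0.3, -0.5]
opening: 0.0298
grip_force: 0.0
t 2.07 pos [ 0.4526 -0.3696  0.022 ] rot [-3.142  0.     0.183] F [-0.2  0.3 -0.5] open 0.0298 g 0.0
delta [ 0.0016 -0.0013 -0.098 ] turn -0.0002 q [-0.82  0.64  1.57 -0.    0.93  0.57]
```

Run:
```python
from h import *
a=grab("side","s2.png")[90:210,250:410];b=grab("top","t2.png")[170:290,310:470]
cv2.imwrite("pics/st2.png",cv2.resize(np.hstack([a,b]),(800,300),interpolation=cv2.INTER_CUBIC))
```

```text
(no output)
```

View pics/st2.png

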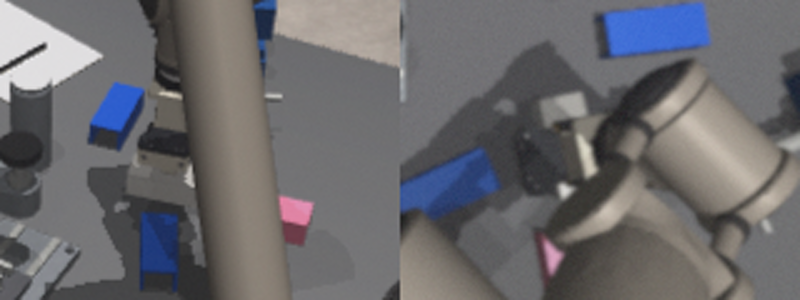

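Run:
```python
from h import *
a=cv2.imread("s2.png")[115:190,280:380]
cv2.imwrite("pics/s2z.png",cv2.resize(a,(800,600),interpolation=cv2.INTER_CUBIC))
m=CM["side"]
def pr(n,P):
    m=CM[n];q=m["camera_matrix"]@R.from_euler("xyz",m["attitude"]).inv().apply(np.array(P)-m["position"]);return q[:2]/q[2]
u=pr("side",robot.observe()["tool_pos"]);print("tcp in crop",(u-[280,115])*8)
c,s=np.cos(.183),np.sin(.183)
for a,b in((60,26),(-60,26),(-60,-26),(60,-26)):
    P=[.454+(a*c-b*s)/1e3,-.368+(a*s+b*c)/1e3,.04];print((pr("side",P)-[280,115])*8)
```

```text
tcp in crop [301.16545202 373.12878215]
[163.06633396 354.21420617]
[413.52396907 404.64227647]
[436.52467788 336.01480035]
[190.38151945 287.54533628]
```

View pics/s2z.png

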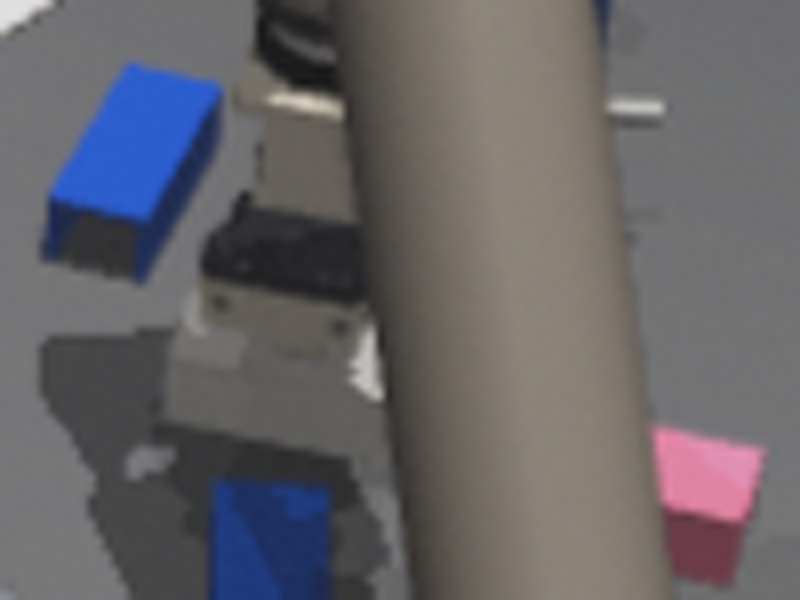

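```bash
python3 -c "
from cell import robot;print(robot.nose_length,[a for a in dir(robot) if a[0]!='_'])"; python3 -m jog '[[[1,0,0,0,0],[1,0,0,0,0],[1,0,0,0,0],[1,0,0,0,0],[1,0,0,0,0]]]'; python3 -m jog '[[[1,0,0,0,0],[1,0,0,0,0],[1,0,0,0,0],[1,0,0,0,0],[1,0,0,0,0]]]'
python3 - <<'E'
from h import *
a=grab("side","s3.png")[115:190,280:380]
cv2.imwrite("pics/s3z.png",cv2.resize(a,(800,600),interpolation=cv2.INTER_CUBIC))
E
```

```text
0.008 ['IKError', 'camera_model', 'hand_in', 'nose_length', 'observe', 'read_camera']
time: 2.58
tool_pos: [0.4527, -0.3696, 0.022]
tool_rot: [3.142, 0.0, 0.183]
contact_force: [0.6, -0.1, -0.4]
opening: 0.0508
grip_force: 0.0
time: 3.0
tool_pos: [0.4527, -0.3697, 0.0221]
tool_rot: [3.141, -0.0, 0.183]
contact_force: [0.5, -0.2, -0.2]
opening: 0.0839
grip_force: 0.0
```

View pics/s3z.png

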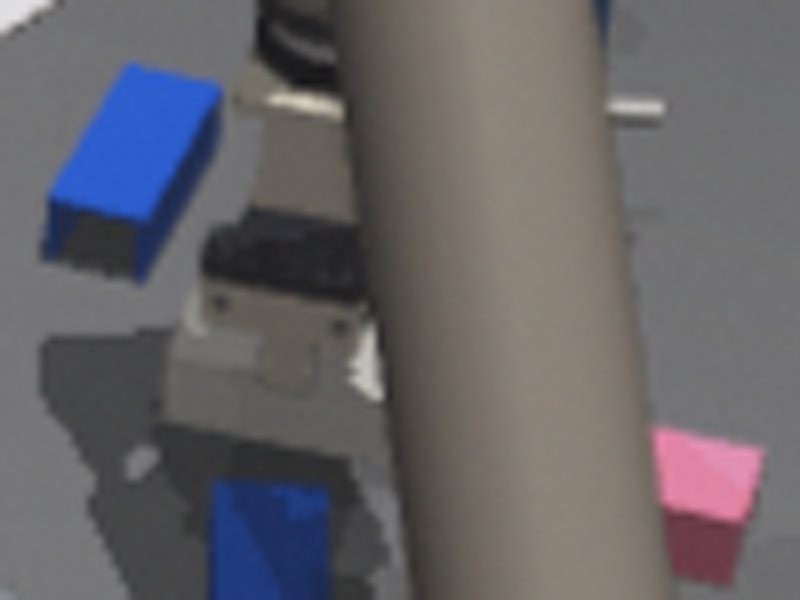

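Run:
```python
from h import *
s=robot.observe();print(s["time"],s["tool_pos"],s["opening"])
def pr(n,P):
    m=CM[n];q=m["camera_matrix"]@R.from_euler("xyz",m["attitude"]).inv().apply(np.array(P)-m["position"]);return q[:2]/q[2]
T=s["tool_pos"]
for off in (.046,.065):
  for z in (.014,.03,.045,.06): 
    P=[T[0]-np.sin(.183)*off,T[1]+np.cos(.183)*off,z];print(off,z,(pr("side",P)-[280,115])*8,(pr("top",P)))
# compare full channel region now vs start, by difference where gripper absent
```

```text
3.05 [ 0.45264559 -0.3696593   0.02203071] 0.08761151019635034
0.046 0.014 [277.5460518 446.607327 ] [361.74638464 231.48726618]
0.046 0.03 [279.98067391 420.96100406] [363.20566353 231.51787038]
0.046 0.045 [282.28951896 396.63961747] [364.61382495 231.54740253]
0.046 0.06 [284.62434015 372.04459805] [366.06249175 231.57778417]
0.065 0.014 [268.05542844 472.37617952] [355.62074127 232.67793047]
0.065 0.03 [270.45049858 446.7030872 ] [356.98894811 232.72629986]
0.065 0.045 [272.72201896 422.3543421 ] [358.30923534 232.77297518]
0.065 0.06 [275.01927772 397.72970381] [359.66750813 232.82099338]
```

```bash
python3 -m jog '[[[1,0,0,0.008,0],[1,0,0,0.015,0],[1,0,0,0.015,0]]]';  python3 -m jog '[[[1,0,0,0.005,0],[1,0,0,0.01,0],[1,0,0,0.01,0]]]'
python3 - <<'E'
from h import *
a=grab("side","s4.png")[115:190,280:380]
cv2.imwrite("pics/s4z.png",cv2.resize(a,(800,600),interpolation=cv2.INTER_CUBIC))
E
```

```text
time: 3.3
tool_pos: [0.4517, -0.3687, 0.0051]
tool_rot: [-3.139, 0.002, 0.183]
contact_force: [-0.8, 0.4, -0.0]
opening: 0.0915
grip_force: 0.0
time: 3.55
tool_pos: [0.4521, -0.3691, -0.0042]
tool_rot: [-3.14, 0.001, 0.183]
contact_force: [-0.8, -0.4, -0.3]
opening: 0.092
grip_force: 0.0
```

View pics/s4z.png

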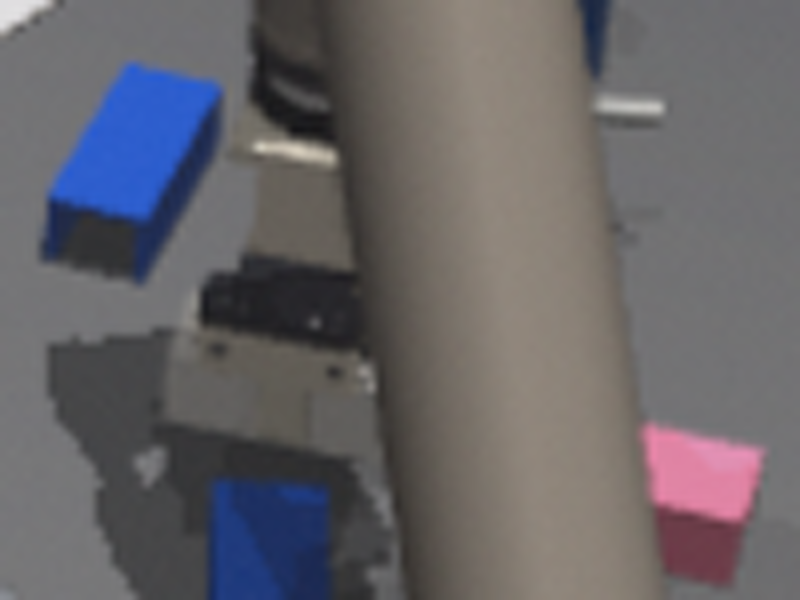

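The tool is truly about 30 mm higher than its reported z: the tips cleared the web, and the picture agrees, with the fingertip at (285,440). The fingers are now alongside the channel, so I'll lower a bit more and grip.

```bash
python3 -m jog '[[[1,0,0,0.006,0],[0,0,0,0.006,0],[-1,0,0,0.006,0],[-1,0,0,0.006,0],[-1,0,0,0.006,0]]]' 25; python3 -m jog '[[[-1,0,0,0,0],[-1,0,0,0,0],[-1,0,0,0,0],[-1,0,0,0,0],[-1,0,0,0,0]]]'; python3 to.py .454 -.368 .12 .183
```

```text
time: 4.02
tool_pos: [0.4528, -0.3698, -0.0088]
tool_rot: [3.141, -0.0, 0.183]
contact_force: [-0.1, -0.3, 0.4]
opening: 0.0695
grip_force: 0.0
time: 4.43
tool_pos: [0.4526, -0.3693, -0.0089]
tool_rot: [-3.141, 0.0, 0.183]
contact_force: [-0.7, 2.1, 2.3]
opening: 0.0515
grip_force: 25.0
t 4.43 pos [ 0.4526 -0.3693 -0.0089] rot [-3.141  0.     0.183] F [-0.7  2.1  2.3] open 0.0515 g 25.0
delta [ 0.0016 -0.0011 -0.1289] turn -0.0002 q [-0.82  0.68  1.59  0.    0.87  0.57]
```

```bash
python3 -m jog '[[[-1,0,0,-0.02,0],[-1,0,0,-0.05,0],[-1,0,-0.01,-0.08,0],[-1,-0.003,-0.03,-0.105,-0.06],[-1,-0.005,-0.06,-0.11,-0.16]]]' 40; python3 to.py .40 -.13 .1 .9
```

```text
time: 4.85
tool_pos: [0.4388, -0.3147, 0.105]
tool_rot: [3.133, -0.004, 0.344]
contact_force: [1.3, -1.2, -1.8]
opening: 0.0516
grip_force: 40.0
t 4.85 pos [ 0.4388 -0.3147  0.105 ] rot [ 3.133 -0.004  0.344] F [ 1.3 -1.2 -1.8] open 0.0516 g 40.0
delta [ 0.0257 -0.187   0.0035] turn -0.5564 q [-0.76  0.46  1.63 -0.    1.04  0.46]
```

```bash
python3 -m jog '[[[-1,0.005,-0.035,0,-0.1],[-1,0.01,-0.07,0,-0.22],[-1,0.015,-0.11,0,-0.34],[-1,0.02,-0.15,0,-0.46],[-1,0.025,-0.187,0,-0.556]]]'; python3 to.py .40 .0015 .1 1.562
```

```text
time: 5.27
tool_pos: [0.3963, -0.1252, 0.1008]
tool_rot: [-3.141, 0.0, 0.904]
contact_force: [0.7, 0.6, -1.6]
opening: 0.0516
grip_force: 40.0
t 5.27 pos [ 0.3963 -0.1252  0.1008] rot [-3.141  0.     0.904] F [ 0.7  0.6 -1.6] open 0.0516 g 40.0
delta [ 0.1018 -0.0755  0.0008] turn -0.6577 q [-0.49  0.27  1.95 -0.    0.92  0.18]
```

```bash
python3 -m jog '[[[-1,0.025,-0.018,0,-0.12],[-1,0.05,-0.037,0,-0.24],[-1,0.075,-0.055,0,-0.36],[-1,0.1,-0.073,0,-0.48],[-1,0.1,-0.073,0,-0.6]]]'; python3 to.py .50 .0015 .1 1.562
```

```text
time: 5.68
tool_pos: [0.402, 0.0008, 0.1009]
tool_rot: [-3.141, -0.001, 1.508]
contact_force: [-1.5, -0.7, -3.3]
opening: 0.0518
grip_force: 40.0
t 5.68 pos [0.402  0.0008 0.1009] rot [-3.141e+00 -1.000e-03  1.508e+00] F [-1.5 -0.7 -3.3] open 0.0518 g 40.0
delta [0.0068 0.0978 0.0008] turn -0.0535 q [-0.19  0.25  1.99  0.    0.91 -0.13]
```

```bash
python3 -m jog '[[[-1,0.007,0.035,0,-0.054],[-1,0.007,0.07,0,-0.054],[-1,0.007,0.11,0,-0.054],[-1,0.007,0.145,0,-0.054],[-1,0.007,0.175,0,-0.054]]]';python3 -m jog '[[[-1,0,0,0.02,0],[-1,0,0,0.02,0],[-1,0,0,0.02,0]]]'; python3 to.py .5776 .0015 .0235 1.562
python3 - <<'E'
from h import *
a=grab("side","s5.png")[130:250,180:340];b=grab("top","t5.png")[125:245,180:340]
cv2.imwrite("pics/st5.png",cv2.resize(np.hstack([a,b]),(800,300),interpolation=cv2.INTER_CUBIC))
E
```

```text
time: 6.1
tool_pos: [0.58, -0.0091, 0.1006]
tool_rot: [3.141, 0.0, 1.553]
contact_force: [0.7, -0.1, -2.1]
opening: 0.0515
grip_force: 40.0
time: 6.35
tool_pos: [0.5761, -0.0088, 0.0794]
tool_rot: [-3.137, -0.0, 1.553]
contact_force: [0.8, -0.7, -2.3]
opening: 0.0521
grip_force: 40.0
t 6.35 pos [ 0.5761 -0.0088  0.0794] rot [-3.137 -0.     1.553] F [ 0.8 -0.7 -2.3] open 0.0521 g 40.0
delta [0.0103 0.0016 0.0559] turn -0.0091 q [-0.15  0.56  1.54 -0.    1.05 -0.13]
```

View pics/st5.png

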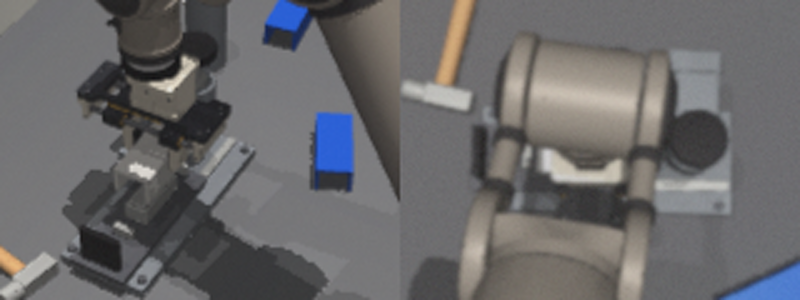

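The side crop shows the held channel above the anvil, its near end at about (140,165), with the slide's stop at (122,228). In the top crop the arm hides most of it, though the web is just visible at (585,165).

```bash
cat >> h.py <<'E'
def pr(n,P):
    m=CM[n];q=m["camera_matrix"]@R.from_euler("xyz",m["attitude"]).inv().apply(np.array(P)-m["position"]);return q[:2]/q[2]
E
python3 - <<'E'
from h import *
T=np.array([.5761,-.0088]);ye=T[1]+.0616
for nm,x,z in(("topL+x",.602,.128),("topR",.550,.128),("botL",.602,.088),("botR",.550,.088)):print(nm,((pr("side",(x,ye,z))-[180,130])*2.5).round(0))
# near-end edges in picture: row profile across channel end
g=cv2.cvtColor(cv2.imread("s5.png"),cv2.COLOR_BGR2GRAY)
print(g[185:225,218:260][::2])
E
python3 -m jog '[[[-1,0.005,0,0,-0.01],[-1,0.009,0.001,0,-0.01],[-1,0.009,0.001,0.01,-0.01],[-1,0.009,0.001,0.012,-0.01],[-1,0.009,0.001,0.012,-0.01]]]';  python3 to.py .5776 0 .0235 1.562
```

```text
topL+x [112. 169.]
topR [147. 182.]
botL [114. 190.]
botR [148. 204.]
[[120 120 120 118 118 119 120 117 104  72  73  83  95  95  87  50  33  58
   93  97  99  98  99  97  90  58  32  32  29  32  35  38  37  50  73  56
   34  39  35  31  36  38]
 [119 119 118 120 119 117 104  73  73  74  72  76  94  94  88  63  77  98
   98  99  99  97  97  96  93  67  45  36  34  31  32  32  41  60  62  71
   73  58  67  92  93  68]
 [119 121 119 120 119 113  81  74  74  84 117 128 116  96 100 102 101 100
   97  98  98  98 100  98  97  97  98  97  95  75  56  43  36  48  73  79
   70  71  71  82  98  97]
 [120 119 120 119 120 120 121 120 115  82  74  99 122 116 116 117 117 116
  111 100 100 101  96 102 112 109 100 101  92  71  94  94  94  92  87  81
   81  82  76  83  97  89]
 [119 119 119 119 121 119 120 121 114  84  85 106 116 115 116 116 115 115
  116 116 114 116 115 115 107 103 101  96  90  76  94  95  95  91  78  81
   75  56  62  69  75  90]
 [121 120 120 119 121 120 119 107  89 116 116 116 116 122 141 156 186 142
  136 115 116 116 116 116 116 115 109  94  80  75  95  94  94  90  93 121
  103  
[... 2100 characters left out ...]
71  70  68  61  53]
 [100  98  99  97  90  89  87  79  84 115 151 157 152 106  78  64  51  50
   52  50  50  51  50  50  51  49  51  51  47  48  60  69  71  70  71  70
   70  69  64  53  53  49]
 [ 44  44  44  55  78  90  80  60  76  75  79  79  81  93 115  65  53  52
   50  51  52  51  48  49  50  49  48  44  54  63  70  69  69  70  71  71
   64  62  60  52  52  58]]
time: 6.87
tool_pos: [0.578, 0.0003, 0.068]
tool_rot: [-3.14, -0.0, 1.563]
contact_force: [-0.5, 0.3, -3.2]
opening: 0.0515
grip_force: 40.0
t 6.87 pos [5.78e-01 3.00e-04 6.80e-02] rot [-3.14  -0.     1.563] F [-0.5  0.3 -3.2] open 0.0515 g 40.0
delta [-0.0003 -0.0003  0.0445] turn 0.0011 q [-0.13  0.57  1.55 -0.    1.02 -0.12]
```

Run:
```python
from h import *
g=cv2.cvtColor(grab("top","t6.png"),cv2.COLOR_BGR2GRAY);grab("side","s6.png")
T=robot.observe()["tool_pos"];zt=T[2]+.0088+.04
for y in(.0616,-.058):
  for x in(-.026,.026):print(y,x,pr("top",(T[0]+x,T[1]+y,zt)).round(1), "bottom",pr("top",(T[0]+x,T[1]+y,zt-.04)).round(1))
print(g[172:212,226:286:3])
```

```text
0.0616 -0.026 [231.7 193.6] bottom [233. 195.]
0.0616 0.026 [231.8 175.2] bottom [233.  177.3]
-0.058 -0.026 [274.6 193.2] bottom [274.1 194.6]
-0.058 0.026 [274.3 174.8] bottom [273.9 176.9]
[[ 98 144 142 142 144 145 147 148 151 148 152 152 155 156 147 120 162 160
   81  54]
 [101 140 141 142 144 144 142 144 143 149 147 149 150 153 138 121 154 153
   75  55]
 [104 136 137 139 138 140 140 141 144 144 144 147 146 147 133 122 152 151
   68  53]
 [104 135 134 135 134 137 138 140 140 143 142 143 146 147 130 123 151 148
   70  57]
 [103 129 131 132 133 134 136 135 140 140 140 141 140 141 126 128 148 142
   70  56]
 [ 94 121 126 126 129 131 134 132 133 134 138 138 139 141 118 126 142 141
   64  60]
 [ 88 120 119 122 126 125 131 129 133 131 135 136 136 136 114 124 144 137
   63  64]
 [ 74 116 115 118 122 124 124 124 124 128 134 130 134 134 111 126 138 131
   60  78]
 [ 65 107 108 116 115 115 120 121 120 125 128 128 128 127 107 125 136 126
   57  76]
 [ 61  98 104 106 108 112 112 117 118 120 122 123 128 125  98 116 122 118
   57  68]
 [ 61  91  94  99 103 106 107 108 113 115 117 117 120 123 
[... 1792 characters left out ...]
  86 119
  140 141]
 [124  81  90  97  88  71  61  59  55  56  59  58  51  55  57  65  64 121
  143 144]
 [123  78  91  99  93  70  55  60  57  56  61  58  52  49  63  60  58 110
  141 141]
 [128  80  90  99  93  65  64  62  54  52  58  62  51  53  65  64  62  94
  143 145]
 [123  79  96  97  94  64  61  60  53  53  55  59  53  54  72  73  64  82
  146 148]
 [114  79  87  92  92  60  60  60  56  54  63  63  48  57  86  84  75  79
  145 144]
 [108  96  85  83  78  62  61  60  54  52  64  60  48  57  93  90  86  75
  135 135]
 [122 117 107  96  94  79  71  65  57  56  60  57  52  60 102 100  92  70
  107 107]
 [130 123 113 114 112 104  93  82  71  65  61  59  53  65 109 106  94  77
  107 107]]
```

Run:
```python
from h import *
a=cv2.imread("t6.png");s=cv2.imread("s6.png")
for p in((236,188),(238,192),(244,196),(253,196),(262,193),(262,189)):print(p,a[p[1],p[0]])
print("channel earlier",cv2.imread("raw_top0.png")[228,378], "side gripper beige",s[165,235:250:3].tolist())
A=cv2.resize(a[165:210,220:290],(700,450),interpolation=cv2.INTER_CUBIC)
cv2.imwrite("pics/t6z.png",A)
```

```text
(236, 188) [205 205 206]
(238, 192) [180 194 200]
(244, 196) [195 201 202]
(253, 196) [188 199 203]
(262, 193) [177 191 198]
(262, 189) [151 164 169]
channel earlier [213 211 212] side gripper beige [[26, 26, 28], [27, 28, 29], [28, 27, 28], [62, 66, 68], [105, 114, 119]]
```

View pics/t6z.png

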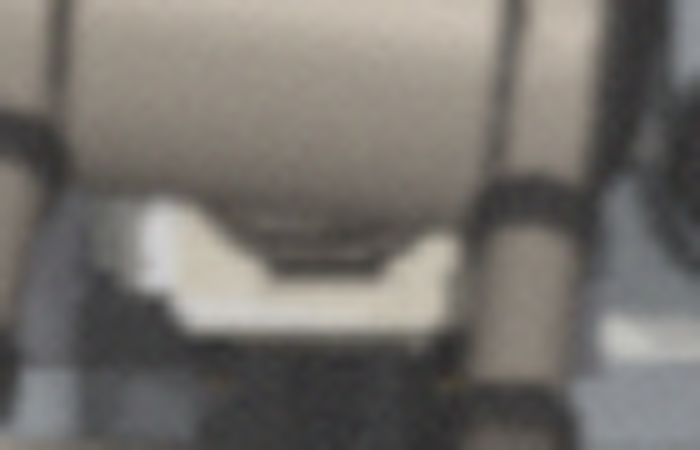

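The beige area is the gripper body. The white web shows at crop (140–180, 200–290), its edge at row 194.0 against 193.6 predicted and its end at column 231 against 231.7. The alignment is good to about 1 mm, so I'll lower in steps.

```bash
python3 -m jog '[[[-1,0,0,0.007,0],[-1,0,0,0.014,0],[-1,0,0,0.02,0],[-1,0,0,0.02,0]]]'; python3 to.py .5776 0 .0235 1.562
```

```text
time: 7.3
tool_pos: [0.5777, 0.0001, 0.0471]
tool_rot: [-3.138, -0.0, 1.563]
contact_force: [-0.1, -0.2, -2.9]
opening: 0.0518
grip_force: 40.0
t 7.30 pos [5.777e-01 1.000e-04 4.710e-02] rot [-3.138 -0.     1.563] F [-0.1 -0.2 -2.9] open 0.0518 g 40.0
delta [-0.0001 -0.      0.0236] turn 0.0006 q [-0.13  0.6   1.57 -0.    0.98 -0.12]
```

Bottom is at about 56 mm, already past the anvil top (65 mm), with no contact. Continuing down.

```bash
python3 -m jog '[[[-1,0,0,0.006,0],[-1,0,0,0.012,0],[-1,0,0,0.018,0],[-1,0,0,0.019,0],[-1,0,0,0.019,0]]]'; python3 -m jog '[[[-1,0,0,0.0015,0],[-1,0,0,0.003,0],[-1,0,0,0.003,0],[-1,0,0,0.003,0]]]'; python3 to.py .5776 0 .0235 1.562
```

```text
time: 7.72
tool_pos: [0.5784, 0.0001, 0.0293]
tool_rot: [-3.14, -0.0, 1.563]
contact_force: [0.1, -0.0, -2.7]
opening: 0.0516
grip_force: 40.0
time: 8.05
tool_pos: [0.579, 0.0, 0.0271]
tool_rot: [3.141, 0.0, 1.563]
contact_force: [0.2, 0.1, -2.4]
opening: 0.0516
grip_force: 40.0
t 8.05 pos [0.579  0.     0.0271] rot [3.141 0.    1.563] F [ 0.2  0.1 -2.4] open 0.0516 g 40.0
delta [-0.     -0.0014  0.0036] turn 0.0008 q [-0.13  0.63  1.58 -0.    0.93 -0.12]
```

```bash
python3 -m jog '[[[-1,0,0,0.001,0],[-1,0,0,0.002,0],[-1,0,0,0.002,0],[-1,0,0,0.002,0]]]'; python3 -m jog '[[[-1,0,0,0.001,0],[-1,0,0,0.0015,0],[-1,0,0,0.0015,0],[-1,0,0,0.0015,0]]]'; python3 to.py .5776 0 .0235 1.562
```

```text
time: 8.38
tool_pos: [0.5788, 0.0001, 0.025]
tool_rot: [-3.141, 0.0, 1.563]
contact_force: [-0.1, 0.7, -1.9]
opening: 0.0515
grip_force: 40.0
time: 8.72
tool_pos: [0.5789, 0.0001, 0.0235]
tool_rot: [-3.142, 0.0, 1.563]
contact_force: [0.0, 0.3, -2.7]
opening: 0.0519
grip_force: 40.0
t 8.72 pos [5.789e-01 1.000e-04 2.350e-02] rot [-3.142  0.     1.563] F [ 0.   0.3 -2.7] open 0.0519 g 40.0
delta [-0.0001 -0.0013 -0.    ] turn 0.0008 q [-0.13  0.63  1.59 -0.    0.93 -0.12]
```

```bash
for i in 1 2 3; do python3 -m jog '[[[-1,0,0,0.0007,0],[-1,0,0,0.0015,0],[-1,0,0,0.0015,0]]]' | grep -E 'pos|force'; done
```

```text
tool_pos: [0.579, 0.0001, 0.0232]
contact_force: [-2.7, -0.1, 6.5]
grip_force: 40.0
tool_pos: [0.579, 0.0, 0.0231]
contact_force: [-6.1, 0.5, 17.5]
grip_force: 40.0
tool_pos: [0.5791, 0.0, 0.023]
contact_force: [-10.7, 0.2, 29.0]
grip_force: 40.0
```

Seated as predicted at 0.023. I'll relieve the load, open and lift.

```bash
python3 -m jog '[[[-1,0,0,-0.002,0],[-1,0,0,-0.0035,0],[0.2,0,0,-0.0035,0],[1,0,0,-0.0035,0],[1,0,0,-0.0035,0]]]'; python3 -m jog '[[[1,0,0,0,0],[1,0,0,0,0],[1,0,0,0,0],[1,0,0,0,0],[1,0,0,0,0]]]'; python3 to.py .5776 0 .12 1.562
```

```text
time: 9.88
tool_pos: [0.579, 0.0, 0.0222]
tool_rot: [-3.142, 0.0, 1.563]
contact_force: [0.1, -1.0, 0.9]
opening: 0.0645
grip_force: 0.0
time: 10.3
tool_pos: [0.5788, 0.0, 0.0224]
tool_rot: [-3.141, 0.0, 1.563]
contact_force: [-0.1, -0.8, -0.2]
opening: 0.091
grip_force: 0.0
t 10.30 pos [0.5788 0.     0.0224] rot [-3.141  0.     1.563] F [-0.1 -0.8 -0.2] open 0.0910 g 0.0
delta [-0.0001 -0.0013 -0.0976] turn 0.0008 q [-0.13  0.63  1.59 -0.    0.92 -0.12]
```

```bash
python3 -m jog '[[[1,0,0,-0.02,0],[1,0,0,-0.055,0],[1,0,0,-0.09,0],[0,0.03,0,-0.1,0],[-1,0.07,0,-0.1,0]]]'; python3 -m jog '[[[-1,0.035,0,0,0],[-1,0.07,0,0,0],[-1,0.105,0,0,0],[-1,0.105,0,0,0],[-1,0.105,0,0,0]]]'; python3 to.py .578 .175 .03 1.562
python3 - <<'E'
from h import *
for n in("top","side"):
    im=grab(n,f"{n}7.png")
    for c in blobs(im,(0,0,150),(180,40,255),100,900,dict(top=(225,165,290,215),side=(200,170,270,230))[n]):
        print(n,cen(c),cv2.contourArea(c),cv2.minAreaRect(c),plane(n,cen(c),.072))
E
```

```text
time: 10.72
tool_pos: [0.5821, 0.0682, 0.1266]
tool_rot: [3.134, 0.001, 1.558]
contact_force: [2.1, 0.9, -0.2]
opening: 0.0831
grip_force: 0.0
time: 11.13
tool_pos: [0.5799, 0.1768, 0.1223]
tool_rot: [-3.141, 0.0, 1.566]
contact_force: [-0.0, 0.1, 0.3]
opening: 0.0497
grip_force: 0.0
t 11.13 pos [0.5799 0.1768 0.1223] rot [-3.141  0.     1.566] F [-0.   0.1  0.3] open 0.0497 g 0.0
delta [-0.0018 -0.0018  0.0923] turn 0.0044 q [ 0.17  0.56  1.4  -0.    1.18  0.17]
top [275.12820513 204.02136752] 234.0 ((270.5, 202.5), (13.0, 37.0), 90.0) [ 0.5257291  -0.06068304  0.072     ]
top [252.59954023 185.57126437] 725.0 ((251.5, 185.49998474121094), (44.99999237060547, 16.999996185302734), -0.0) [0.58035598 0.00462278 0.072     ]
top [252.24197531 170.82345679] 135.0 ((252.04197692871094, 170.44708251953125), (53.980289459228516, 4.5659003257751465), 1.5481576919555664) [0.62410164 0.00547444 0.072     ]
side [244.12445605 199.20887728] 191.5 ((240.3123016357422, 201.10250854492188), (13.985231399536133, 28.419790267944336), 38.1572265625) [ 0.57270576 -0.01777702  0.072     ]
side [264.08763693 202.92957746] 106.5 ((264.550048828125, 201.84999084472656), (9.17060375213623, 30.99031639099121), 18.434947967529297) [ 0.50486991 -0.03405916  0.072     ]
```

```bash
python3 -m jog '[[[-1,0,0,0.03,0],[-1,0,0,0.06,0],[-1,0,0,0.092,0],[-1,0,0,0.092,0],[-1,0,0,0.092,0]]]'; python3 -m jog '[[[-1,-0.01,0,0,0],[-1,-0.02,0,0,0],[-1,-0.02,0,0,0],[-1,-0.02,0,0,0]]]'; python3 to.py .579 .13 .03 1.562
python3 - <<'E'
from h import *
im=cv2.cvtColor(grab("side","s8.png"),cv2.COLOR_BGR2GRAY)
T=robot.observe()["tool_pos"]
print(pr("side",T),pr("side",T+[0,.0095,.02]),pr("side",T+[0,.0095,.0]),pr("side",T+[0,.0095,.04]))
print(im[215:260:2,195:240:2])
E
```

```text
time: 11.65
tool_pos: [0.5794, 0.1735, 0.0295]
tool_rot: [-3.138, 0.001, 1.561]
contact_force: [1.6, -0.0, 0.7]
opening: 0.0085
grip_force: 0.0
time: 11.98
tool_pos: [0.5811, 0.154, 0.0321]
tool_rot: [3.139, -0.0, 1.561]
contact_force: [-0.5, 0.3, 0.1]
opening: 0.0005
grip_force: 0.0
t 11.98 pos [0.5811 0.154  0.0321] rot [ 3.139 -0.     1.561] F [-0.5  0.3  0.1] open 0.0005 g 0.0
delta [-0.024  -0.0019  0.0021] turn -0.001 q [ 0.13  0.65  1.51 -0.    0.98  0.14]
[215.73310131 240.39295251] [213.73098062 238.30741314] [214.15935072 242.38464944] [213.29509259 234.15862092]
[[115 119  95  53  37  81  93  93  99  89  93  95  94  95  88  84  83  60
   39  40  39  41  41]
 [ 68  70 111  81  56  44  35  53  87  92  98  96  93  94  88  84  71  39
   39  38  42  41  39]
 [ 99  74  66  37  37  38  57  42  37  37  74  93 100  98  91  73  38  40
   40  39  40  39  39]
 [119 119  71  34  36  35  37  45  37  47  37  36  52  87  84  37  44  42
   43  40  43  42  41]
 [120 119 107  36  34  34  43  40  35  35  36  42  42  36  35  40  42  41
   41  41  41  41  41]
 [118 112 112  67  45  35  43  36  
[... 1011 characters left out ...]
 57  61  64  60  52]
 [ 61  58  59  71  72  56  58  58  59  56  51  51  49  50  52  50  50  49
   46  61  59  61  50]
 [ 72  73  61  59  58  57  57  56  59  57  58  56  52  48  51  49  49  55
   51  51  51  52  59]
 [ 85 111  77  83  58  58  58  57  57  55  58  59  57  57  52  51  57  49
   50  50  49  50  49]
 [ 74  75  73  69  59  58  59  56  59  59  57  58  59  58  57  58  57  57
   57  52  49  50  49]
 [ 74  74  70  57  57  57  58  57  58  57  62  57  57  58  57  57  58  57
   59  57  57  51  50]
 [ 73  76  59  57  59  58  60  59  57  57  59  58  56  57  57  57  59  57
   58  57  57  57  50]
 [121 104 106 105  98  71  71  69  57  58  59  56  58  57  58  57  57  58
   57  57  56  57  56]]
```

```bash
python3 -m jog '[[[-1,-0.006,-0.002,0,0],[-1,-0.012,-0.002,0,0],[-1,-0.02,-0.002,0,0],[-1,-0.028,-0.002,0,0],[-1,-0.036,-0.002,0,0]]]'|grep -E 'pos|ct_f'; python3 -m jog '[[[-1,-0.01,0,0,0],[-1,-0.02,0,0,0],[-1,-0.03,0,0,0],[-1,-0.04,0,0,0],[-1,-0.05,0,0,0]]]'|grep -E 'pos|ct_f'; python3 -m jog '[[[-1,-0.008,0,0,0],[-1,-0.015,0,0,0],[-1,-0.02,0,0,0],[-1,-0.025,0,0,0],[-1,-0.03,0,0,0]]]'|grep -E 'pos|ct_f'
```

```text
tool_pos: [0.5775, 0.1185, 0.0305]
contact_force: [-1.7, 3.7, 1.7]
tool_pos: [0.5771, 0.0679, 0.0303]
contact_force: [-1.7, 3.2, -0.5]
tool_pos: [0.5771, 0.0387, 0.0304]
contact_force: [-1.9, 2.6, -0.9]
```

```bash
python3 -m jog '[[[-1,-0.003,0,0,0],[-1,-0.006,0,0,0],[-1,-0.008,0,0,0],[-1,-0.01,0,0,0]]]'|grep -E 'pos|ct_f';for i in 1 2 3 ; do python3 -m jog '[[[-1,-0.0015,0,0,0],[-1,-0.003,0,0,0],[-1,-0.003,0,0,0]]]'|grep -E 'pos|ct_f'; done
```

```text
tool_pos: [0.5771, 0.029, 0.0305]
contact_force: [-1.1, 2.1, -0.6]
tool_pos: [0.5773, 0.0257, 0.0306]
contact_force: [-0.4, 1.2, 1.0]
tool_pos: [0.5773, 0.0246, 0.0306]
contact_force: [-1.2, 8.0, -0.2]
tool_pos: [0.5773, 0.0246, 0.0307]
contact_force: [1.3, 20.6, -0.2]
```

Slide is home: a solid stop at y 0.0246 against 0.026 predicted. Backing off, lifting, and measuring the knob.

```bash
python3 -m jog '[[[-1,0.02,0,0,0],[-1,0.04,0,-0.02,0],[-1,0.05,0,-0.06,0],[-1,0.05,0,-0.1,0],[-1,0.05,0,-0.14,0]]]'; python3 -m jog '[[[-1,0,0,-0.04,0],[-1,0,0,-0.08,0],[-1,0,0,-0.085,0],[-1,0,0,-0.085,0]]]'|grep pos; python3 to.py .574 -.115 .25 1.562
python3 - <<'E'
from h import *
for f,n,roi in(("raw_top0.png","top",(282,160,322,205)),("top7.png","top",(282,160,322,205)),("raw_side0.png","side",(240,138,275,160))):
    for t in(55,62):
        for c in blobs(cv2.GaussianBlur(cv2.imread(f),(3,3),0),(0,0,0),(180,255,t),60,1200,roi):
            (x,y),r=cv2.minEnclosingCircle(c);print(f,t,cen(c).round(1),(round(x,1),round(y,1),round(r,1)),cv2.boundingRect(c),plane(n,cen(c),.222).round(4))
E
```

```text
time: 14.78
tool_pos: [0.5774, 0.0705, 0.1722]
tool_rot: [3.141, 0.001, 1.564]
contact_force: [0.9, -0.4, 0.2]
opening: 0.0003
grip_force: 0.0
tool_pos: [0.5793, 0.0697, 0.2592]
t 15.12 pos [0.5793 0.0697 0.2592] rot [3.133e+00 1.000e-03 1.563e+00] F [-0.2  0.2 -1.2] open 0.0006 g 0.0
delta [-0.1847 -0.0038  0.0093] turn 0.0007 q [-0.01  0.41  1.26 -0.    1.46 -0.  ]
raw_top0.png 62 [301.5 174.4] (300.0, 176.5, 8.7) (292, 171, 17, 10) [ 0.5891 -0.1229  0.222 ]
top7.png 62 [301.4 174.6] (300.0, 176.5, 8.7) (292, 171, 17, 10) [ 0.5885 -0.1227  0.222 ]
raw_side0.png 55 [258.  149.7] (258.0, 149.5, 8.4) (250, 143, 17, 15) [ 0.5687 -0.111   0.222 ]
raw_side0.png 62 [258.1 149.4] (258.0, 149.0, 9.2) (249, 141, 19, 17) [ 0.5691 -0.1124  0.222 ]
```

```bash
python3 -m jog '[[[-1,-0.04,-0.001,0,0],[-1,-0.08,-0.002,0,0],[-1,-0.12,-0.003,0,0],[-1,-0.155,-0.004,0,0],[-1,-0.184,-0.004,0,0]]]'|grep -E "pos|ct_f"; python3 -m jog '[[[-1,0,0,0.015,0],[-1,0,0,0.025,0],[-1,0,0,0.035,0],[-1,0,0,0.035,0]]]'|grep -E "pos|ct_f"; python3 to.py .574 -.115 .2 1.562
python3 - <<'E'
from h import *
for n in("side",):
    im=grab(n,"s9.png");g=cv2.cvtColor(im,cv2.COLOR_BGR2GRAY);T=robot.observe()["tool_pos"];print(pr(n,T+[0,.0,.02]),pr(n,T+[0,0,-.008]));print(g[118:160:2,236:280:2])
E
```

```text
tool_pos: [0.5709, -0.1166, 0.2534]
contact_force: [0.3, 0.0, 0.2]
tool_pos: [0.5704, -0.1128, 0.217]
contact_force: [-0.7, 0.5, -0.5]
t 15.87 pos [ 0.5704 -0.1128  0.217 ] rot [-3.136e+00 -2.000e-03  1.564e+00] F [-0.7  0.5 -0.5] open 0.0008 g 0.0
delta [-0.0023  0.0037  0.0169] turn 0.0016 q [-0.33  0.44  1.33 -0.    1.38 -0.32]
[257.59598168 145.21126964] [257.66407902 151.84554894]
[[ 59  57  48  37  39  39  52  96  96  97  96  92  97  97  96  97  98 100
   99  73  36 104]
 [ 94 220 223 166  94  40  37  56  91  94  96  95 101  97  97  96  98 100
   91  48  39  38]
 [ 77  93 195 229 228 124  63  48  39  37  54  88  94  97  98 105 115  92
   55  57  55  45]
 [ 70  63  74 115 192  40  41  60  69  59  44  36  37  52  74  90  91  50
   55  57  58  56]
 [117 118  97  75  39  37  41  39  40  38  39  59  58  47  41  34  39  55
   54  55  54  57]
 [118 118 117 117  51  36  37  37  56  39  39  38  39  37  52  62  49  41
   44  53  53  42]
 [117 118 118 117  81  53  40  37  57  37  35  40  38  61  36  68  72  79
   49  45  39  38]
 [117 117 117 119 118 120 115  72  61  39  35  36  39  56  9
[... 542 characters left out ...]
9  95  87  30  49  69  64  88
  122 122 121 122]
 [120 121 119 119 120 120 114  34  31  33  35  50  32  30  29  49  64  83
  115 123 122 122]
 [115 118 119 119 120 119 109  32  32  31  31  30  31  31  32  35  64  84
  113 115 122 123]
 [ 90 108 114 115 120 120 108  31  31  32  31  31  32  30  31  38  63  84
  113 114 122 123]
 [ 87  86  61  64  78 103 103  32  32  33  32  32  30  30  28  43  65  84
  114 114 122 122]
 [ 88  62  61  61  60  75  87  59  32  29  33  31  31  30  36  67  62  84
  117 123 122 122]
 [ 70  70  64  64  69  64  62  64  59  40  37  36  37  52  66  67  69 108
  122 122 123 123]
 [ 73  72  72  79  89  87  70  63  68  63  70  76  67  63  72  76 105 122
  122 123 123 124]]
```

The fingers are over the knob and their tips are near its top. I'll press down by feel.

```bash
for i in 1 2 3 4 5; do python3 -m jog '[[[-1,0,0,0.0025,0],[-1,0,0,0.005,0],[-1,0,0,0.005,0]]]'|grep -E 'pos|ct_f'; done
```

```text
tool_pos: [0.5721, -0.1133, 0.2155]
contact_force: [0.5, 0.1, 0.1]
tool_pos: [0.5718, -0.1137, 0.2101]
contact_force: [-1.2, -0.1, -0.4]
tool_pos: [0.5717, -0.1138, 0.2049]
contact_force: [0.7, -0.1, 0.2]
tool_pos: [0.5717, -0.1138, 0.1999]
contact_force: [-0.4, -0.2, -0.2]
tool_pos: [0.572, -0.1139, 0.1953]
contact_force: [-0.2, 0.2, 3.6]
```

Contact at about 0.196; pressing on, since the full stroke should end near 0.166.

```bash
for i in 1 2 3 4 5; do python3 -m jog '[[[-1,0,0,0.0025,0],[-1,0,0,0.005,0],[-1,0,0,0.005,0]]]'|grep -E 'pos|ct_f'; done
```

```text
tool_pos: [0.572, -0.1139, 0.1902]
contact_force: [-0.1, -0.2, 2.5]
tool_pos: [0.572, -0.1139, 0.1852]
contact_force: [-1.0, -0.6, 3.7]
tool_pos: [0.572, -0.1139, 0.1803]
contact_force: [-0.6, -0.2, 5.0]
tool_pos: [0.5721, -0.1139, 0.1761]
contact_force: [-2.5, 0.1, 10.3]
tool_pos: [0.5722, -0.114, 0.1715]
contact_force: [-2.7, 0.1, 12.2]
```

```bash
python3 -m jog '[[[-1,0,0,0.002,0],[-1,0,0,0.004,0],[-1,0,0,0.004,0]]]'|grep -E 'pos|ct_f'; for i in 1 2; do python3 -m jog '[[[-1,0,0,0.001,0],[-1,0,0,0.002,0],[-1,0,0,0.002,0]]]'|grep -E 'pos|ct_f'; done
```

```text
tool_pos: [0.5723, -0.114, 0.1694]
contact_force: [-5.6, 1.6, 19.3]
tool_pos: [0.5725, -0.114, 0.1692]
contact_force: [-9.5, 3.0, 29.1]
tool_pos: [0.5727, -0.1141, 0.169]
contact_force: [-13.2, 3.2, 39.1]
```

Solid second stop at 0.169, about 30 mm below contact. Easing to about 25–30 N and holding for a second.

```bash
python3 -m jog '[[[-1,0,0,-0.002,0],[-1,0,0,-0.0025,0],[-1,0,0,-0.0025,0],[-1,0,0,-0.0025,0],[-1,0,0,-0.0025,0]]]'|grep -E 'pos|ct_f'; for i in 1 2; do python3 -m jog '[[[-1,0,0,0,0],[-1,0,0,0,0],[-1,0,0,0,0],[-1,0,0,0,0],[-1,0,0,0,0]]]'|grep -E 'time|pos|ct_f'; done
for i in 1 2; do python3 -m jog '[[[-1,0,0,-0.005,0],[-1,0,0,-0.01,0],[-1,0,0,-0.016,0],[-1,0,0,-0.022,0],[-1,0,0,-0.028,0]]]'|grep -E 'pos|ct_f'; done
python3 -m jog '[[[-1,0.03,0,-0.02,0],[-1,0.06,0,-0.02,0],[-1,0.1,0,-0.02,0],[-1,0.14,0,-0.02,0],[-1,0.18,0,-0.02,0]]]'|grep -E 'pos|ct_f'
python3 -m jog '[[[-1,0.04,0,0,0],[-1,0.06,-0.04,0,0],[-1,0.06,-0.08,0,0],[-1,0.06,-0.12,0,0],[-1,0.06,-0.12,0,0]]]'|grep -E 'time|pos|ct_f'
python3 - <<'E'
from h import *
for n in("top","side"):
    im=grab(n,f"{n}10.png")
    if n=="side":
        for c in blobs(cv2.GaussianBlur(im,(3,3),0),(0,0,0),(180,255,55),60,1200,(240,138,275,160)):print("knob",cen(c),cv2.boundingRect(c),"was 258,149.7 (250,143,17,15)")
    o=cv2.imread(f"raw_{n}0.png");roi=dict(top=[(125,205,180,280),(115,150,140,150)],side=[(205,270,270,330)])[n]
    for c in blobs(im,(0,0,150),(180,40,255),60,900,dict(top=(225,165,320,215),side=(200,150,290,215))[n]):print(n,cen(c),cv2.boundingRect(c),plane(n,cen(c),.072))
    c=blobs(im,(0,0,150),(180,40,255),300,900,dict(top=(120,200,180,280),side=(205,270,260,320))[n]);print("narrow",[cen(k) for k in c])
E
```

```text
tool_pos: [0.5725, -0.1141, 0.1692]
contact_force: [-8.9, 1.9, 26.8]
time: 20.0
tool_pos: [0.5725, -0.1141, 0.1692]
contact_force: [-8.9, 2.5, 27.0]
time: 20.42
tool_pos: [0.5725, -0.1141, 0.1692]
contact_force: [-8.6, 3.2, 26.4]
tool_pos: [0.572, -0.1139, 0.1934]
contact_force: [-0.4, 0.3, 2.1]
tool_pos: [0.5718, -0.1138, 0.2212]
contact_force: [0.3, -0.5, -0.5]
tool_pos: [0.5732, 0.0676, 0.2413]
contact_force: [0.9, 1.1, 0.1]
time: 22.08
tool_pos: [0.4455, 0.1278, 0.2398]
contact_force: [1.4, 0.5, -0.6]
top [311.54279279 188.8704955 ] (299, 178, 20, 18) [ 0.56920626 -0.16751087  0.072     ]
top [280.15288221 187.47117794] (274, 178, 20, 18) [ 0.57408246 -0.07595432  0.072     ]
narrow []
knob [253.25016502 152.6620462 ] (240, 144, 29, 16) was 258,149.7 (250,143,17,15)
side [265.0642978  204.51269036] (255, 193, 19, 22) [ 0.49848498 -0.02903235  0.072     ]
side [266.65269461 157.58283433] (255, 150, 22, 15) [ 0.6076409  -0.24665306  0.072     ]
narrow [array([232.17868676, 294.67348403])]
```

Run:
```python
from h import *
a=cv2.cvtColor(cv2.imread("raw_side0.png"),6);b=cv2.cvtColor(cv2.imread("side10.png"),6)
for r in range(138,162,2):print(a[r,246:272:2],b[r,246:272:2])
```

```text
[115 113 115 115  66  62  64  64  68  68  70  67  77] [70 71 71 73 71 70 70 73 77 73 72 90 82]
[115 114 115 116  78  60  63  65  69  69  68  67  78] [70 72 72 72 71 71 71 73 75 75 81 94 81]
[113 113 115 113  72  55  56  58  64  69  69  66  79] [ 69  70  72  71  71  72  70  74  76  86 111  59  84]
[113 114 100  46  47  47  47  47  46  57  66  65  84] [ 70  72  71  72  72  71  72  89 107  99  67  47  91]
[114 109  46  47  46  47  46  45  47  47  56  64  81] [71 78 80 80 81 80 88 83 73 51 41 58 92]
[114 103  45  44  46  46  47  45  45  48  46  64  81] [ 46  59  67  67  68  68  62  49  41  42  37 129 200]
[114 102  43  47  46  46  47  48  45  47  42  65  80] [ 35  37  37  39  37  38  52  40  46  65  30 114 198]
[114 103  36  41  44  45  45  44  45  35  46  65  80] [ 80  60  49  45  45  50  62  76  83  32  29 109 197]
[136 137  85  33  35  34  37  38  35  40  66  64  84] [ 49  87  90  94  96  93  89  49  30  29  32 124 207]
[134 137 126  94  44  40  37  41  52  65  64  66 103] [ 28  31  30  30  29  30  31  28  31  32  68 199 223]
[137 120  86  78  61  70  72  67  70  76  75 101 116] [ 34  30  28  29  29  31  31  31  83  64 194 225 162]
[128  87  81  64  74  69  72  69  69 106 106 116 117] [ 97  87  63  57  55 106 137 198 199 196 198 192 103]
```

```bash
python3 -m jog '[[[-1,0.04,0,-0.03,0],[-1,0.08,0,-0.05,0],[-1,0.12,0,-0.05,0],[-1,0.16,0,-0.05,0],[-1,0.2,0,-0.05,0]]]'|grep pos; python3 -m jog '[[[-1,0.04,0,0,0],[-1,0.08,0,0,0],[-1,0.1,0,0,0],[-1,0.1,0,0,0]]]'|grep pos
python3 - <<'E'
from h import *
im=grab("side","side11.png");t=grab("top","top11.png")
a=cv2.cvtColor(cv2.imread("raw_side0.png"),6);b=cv2.cvtColor(im,6)
for r in range(138,162,2):print(a[r,246:272:2],b[r,246:272:2])
for c in blobs(t,(0,0,150),(180,40,255),60,900,(225,165,330,215)):print(cen(c),cv2.boundingRect(c),plane("top",cen(c),.072))
E
```

```text
tool_pos: [0.4573, 0.3241, 0.2921]
tool_pos: [0.4568, 0.4263, 0.2895]
[115 113 115 115  66  62  64  64  68  68  70  67  77] [ 79 157 164 165 170 182 182 185 106 151 164 164 165]
[115 114 115 116  78  60  63  65  69  69  68  67  78] [ 72 164 163 169 178 187 195 195 122 163 163 163 164]
[113 113 115 113  72  55  56  58  64  69  69  66  79] [ 62 159 166 171 175 173 192 191 138 149 159 155 154]
[113 114 100  46  47  47  47  47  46  57  66  65  84] [ 61 129 166 167 165 159 176 175 159 138 154 152 153]
[114 109  46  47  46  47  46  45  47  47  56  64  81] [ 62 117 163 160 153 148 162 161 148 123 151 151 151]
[114 103  45  44  46  46  47  45  45  48  46  64  81] [ 59  94 153 152 144 140 150 153 141 106 148 149 149]
[114 102  43  47  46  46  47  48  45  47  42  65  80] [ 99 149 158 159 159 158 156 152 134 107 141 136 133]
[114 103  36  41  44  45  45  44  45  35  46  65  80] [155 159 161 161 161 160 159 155 151 140 134 128 129]
[136 137  85  33  35  34  37  38  35  40  66  64  84] [156 152 145 141 143 134 138 141 148 146 138 127 126]
[134 137 126  94  44  40  37  41  52  65  64  66 103] [125 111  90  79  78  78  82 100 113 113 129 131 115]
[137 120  86  78  61  70  72  67  70  76  75 101 116] [ 78  78  76  77  77  77  77  78  76  78 106 116 121]
[128  87  81  64  74  69  72  69  69 106 106 116 117] [ 77  76  75  79  77  76  77  78  77  74  78  84 106]
[311.55481728 188.79844961] (299, 178, 20, 18) [ 0.56941769 -0.16755101  0.072     ]
[280.15916667 187.44833333] (274, 178, 20, 18) [ 0.57414958 -0.07597361  0.072     ]
```

Run:
```python
from h import *
a=cv2.cvtColor(cv2.imread("raw_top0.png"),6);b=cv2.cvtColor(cv2.imread("top11.png"),6)
for r in(176,180,184):print(a[r,282:316:2],b[r,282:316:2])
A=a[165:198,282:318].astype(np.float32);B=b[165:198,282:318].astype(np.float32)
print(cv2.phaseCorrelate(A,B,cv2.createHanningWindow(A.shape[::-1],cv2.CV_32F)),abs(A-B)[:18].mean())
```

```text
[114  83  73  66  61  58  65  61  64  63  60  57  61  61  92 115 110] [106  69  66  68  54  62  61  61  63  62  62  59  59  60  77 106 114]
[131  99  76  55  62  64  66  63  64  64  60  60  60  59  71 107 111] [208 166  87  54  65  67  65  64  64  63  61  61  61  61  88 193 199]
[125  87  67  61  62  69  68  68  68  66  65  63  62  63  88 117 108] [210 171  88  63  65  66  68  67  62  67  62  60  61  64 121 203 200]
((-0.18771455662690428, 0.12976280858157097), 0.7749620826891911) 7.162037
```

The knob's edges sit within 0.2 px of where they started, so it is back up. The channel shows on both sides of the head and the narrow channel hasn't moved. Handing in.

```bash
python3 -c "
from cell import robot;print(robot.hand_in())"
```

```text
the job is handed in; nothing more can be done
None
```

The job is handed in at about 24 s of the 72 s allowed, with no verdict returned: the wide channel is on the anvil, the slide is fully home, and the knob was pressed to its second stop, held about 1.3 s and came back up.

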